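# Start a single on the record player: speed lever to 45, then lower the arm

## Task

Start the single that lies on the record player. With the fingertips push the speed lever from off, past the first click (33), all the way to its second stop (45), then press the cue lever down as far as it goes so that the tonearm comes down on the record. Only push and press: do not pinch the speed lever or touch the tonearm, and leave the player, the steel adaptor puck and the ornaments where they stand.

Things in the scene. Friction and masses are not known exactly. Their poses are not given: they have to be found in the camera images.
- deck: Record player, walnut plinth with a white top plate, 360 mm deep (its x) by 430 mm wide (its y), about 5 kg, standing loose on rubber feet. Origin: centre of its underside, on the table. Its x points from its front (the robot's side) to its back, y to its left, z up. The top plate lies at z = 80 mm. Offsets below are in mm in this frame.
- platter: Platter with mat and the black 7-inch single with its red label, 296 mm across, turns freely. Origin: centre of the platter's underside, on the top plate, at (0, 55, 80) in the deck's frame. Its top is 25 mm, its spindle 37 mm above that.
- speed_lever (a joint): Speed lever, slides along the deck's +x (away from the front) in a slot: 0 = off (red dot beside it), 0.020 m = first click, 33 (one black dot), 0.040 m = second stop, 45 (two dots, end of slot). Spring clicks hold it at each; leaving off or 33 takes about 4 N. Left between 33 and 0.028 it springs back to 33; past 0.032 it snaps on to 45.
- speed_top (a point): Top of the speed lever's black cap, in its middle; moves with the lever. The cap is 12 mm long (deck x), 20 mm wide (deck y); its flanks reach from 5 to 23 mm above the top plate, a 4 mm ridge in the middle stands to 26 mm, where this point lies. Off, it is at (-80, -170, 106) in the deck's frame. Nothing stands within 60 mm of it.
- speed_cap_near: Near half of the speed lever's cap (towards the front), the 20 mm by 18 mm face to push on: 6 mm in front of the cap's middle. Origin: on the top plate under the cap's middle.
- speed_cap_far: Far half of the speed lever's cap, its face 6 mm behind the cap's middle. Origin as for the near half. Squeezing near and far halves together counts as pinching.
- cue_lever (a joint): Cue lever: 0 = raised (pointing to the front and 43 degrees up, tonearm lifted 10 mm over the record), 0.65 rad = pressed fully down (6 degrees above level, tonearm lowered). Moves with 1 to 3 N on its paddle, damped, stays where it is left.
- cue_paddle (a point): Middle of the cue lever's black finger paddle (22 mm long, 14 mm wide, 5 mm thick), 34 mm from its pivot. Raised it is at about (63, -182, 119) mm in the deck's frame, pressed down at (54, -182, 99).
- cue_pivot (a point): Pivot of the cue lever, at (88, -182, 96) mm in the deck's frame, 16 mm above the top plate, on a small bracket; its axis is the deck's y. The tonearm pillar's foot (64 mm across) is beside it to the left rear.
- tonearm: Tonearm: light 9 mm aluminium tube with a black head. Origin on its pivot at (115, -135, 130) in the deck's frame, on a pillar (foot 64 mm across); its x points to the head, which is 235 mm away over the edge of the single. Black counterweight, 36 mm across, 45 to 70 mm behind the pivot, top at 148 mm. Goes down with the cue lever.
- puck: Steel single adaptor puck, 38 mm across, 20 mm high, loose on the top plate near the front edge. Origin: centre of its underside.
- elephant: Carved wooden elephant, 160 mm long, 68 mm wide, 100 mm high, loose on the table at the player's right. Origin on the table under its belly.
- bust: Terracotta bust on a dark foot, 54 mm across, 152 mm high, loose on the table at the player's right. Origin: centre of its underside.
- keepbox: Dark blue lidded box 110 x 160 x 80 mm, loose on the table at the player's left. Origin: centre of its underside.

How it is judged:
On the way, in this order (a step that is already met when the one before it is completed fails the run):
1. the speed lever is at its second stop (45), the cue lever still raised (value of joint speed_lever above 0.037 m and value of joint cue_lever below 0.2 rad), for 0.2 s.
2. the cue lever is pressed down (value of joint cue_lever above 0.58 rad), for 0.2 s.
At the end, for the whole second after the job is handed in: The speed lever stands within 3 mm of its second stop, the cue lever is within 0.07 rad of fully down, the player stands level and at rest within 20 mm of where it was, and the puck, elephant, bust and box are within 15 mm of where they were (value of joint speed_lever above 0.037 m and value of joint cue_lever above 0.58 rad and distance of deck from where it was at the start of the episode below 0.02 m and angle between deck's own z axis and vertical below 0.03 rad and linear speed of deck below 0.01 m/s and distance of each of puck, elephant, bust, keepbox from where it was at the start of the episode below 0.015 m); the robot touches nothing.
It fails at once if the tonearm is touched (contact force between tonearm and the fingers above 0.3 N or contact force between tonearm and the arm above 0.3 N).
It fails at once if the speed lever is pinched between the fingers (contact force between each of speed_cap_near, speed_cap_far and the fingers above 1 N).
It fails at once if the player is lifted, tipped or pushed more than 20 mm out of place (distance of deck from where it was at the start of the episode above 0.02 m or angle between deck's own z axis and vertical above 0.05 rad).
It fails at once if the puck or an ornament is moved by more than 15 mm (distance of any of puck, elephant, bust, keepbox from where it was at the start of the episode above 0.015 m).
It also fails if it takes over 40 s, if anything falls off the work surface, if the arm or the gripper's body presses on something with over 40 N, if the wrist force passes 120 N, or if a joint passes its speed limit or range.

## Robot

A 6-joint arm with a two-finger parallel gripper is mounted at the origin on the work surface. World frame = base frame: x ahead of the robot, y to its left, z up, the work surface at z = 0. Lengths are in m, angles in rad, forces in N, time in s.
With the tool pointing down it reaches from about 0.35 to 1 m from the base axis. Payload 7.1 kg.
Tool frame: the origin (TCP) lies between the finger pads; the fingertips stand 19 mm ahead of it and the grasp point (between the pads) is the TCP (arm.tips_ahead is the distance from the TCP to the fingertips, in m); z points along the fingers, y is the line along which they close (so a half turn about z gives the same grasp; the last joint's range is limited). The gripper opens to 85 mm and grips with 20 to 120 N. Pads are 22 mm wide; open, the fingers measure 114 mm over their backs; the gripper's body (76 mm by 85 mm) begins 54 mm behind the grasp point. The pads swing forward as they close: fully open they stand 13 mm farther back than shut.
Start: joints at [1.238, 0.423, 1.63, -0, 1.089, -0.019], TCP at [0.193, 0.594, 0.25] pointing down, gripper open.
Joint ranges: [-3, 3], [-0.9, 2.11], [0.09, 2.58], [-1.31, 4.45], [0.11, 2.69], [-2.54, 2.54]. Speed limits (rad/s): [2.39, 2.39, 3.01, 3.14, 3.14, 3.14].

## Interface

Orientations are given as a unit quaternion [x, y, z, w].
In Python, from workcell import arm gives the robot as it stands.
- The arm moves only by the tool arm_command, never from a script. Its argument "motion" is a list of rows, each a list of 7 numbers: the opening, from -1 (shut) to 1 (fully open), then the shift along the tool's x, y, z as a fraction of full scale, then the turn, a rotation vector about the tool's x, y, z as a fraction of full scale. In form: [[hand, tx, ty, tz, rx, ry, rz], ...]. A call has 1 to 10 rows; each row is the pose to reach, as a shift and turn from the pose commanded when the call began, along the tool's axes at that moment; what a row does not reach only later rows make up. Full scale, the value 1, is 0.25 m for a shift and 45 degrees for a turn. A row lasts 1/12 s, in which the tool goes at most 41.7 mm and 7.16 degrees, less where a joint would pass 70% of its speed; a pose out of reach is approached as far as the arm can. A call with a number of a shift or a turn outside -1 to 1 is refused whole. A call with a gripper value outside its range is refused whole. The fingers move at their own pace and stop on an object; the grip force is fixed at half the most. Time passes only in rows, so rows that repeat a pose let the fingers close. It gives the time, the measured TCP pose, the force, the opening and the grip force at its end, in the units of the state.
- arm.sense(): the state, without advancing time (a new reading comes with each control period).
- arm.capture(name): name is "scene" or "side" or "wrist"; returns a dict with "frame" (480x640x3 uint8, red, green, blue), "fx", "fy", "cx", "cy" (pixels), "position" and "orientation" of the camera in the world. Camera axes: x right, y up, looking along -z (the intrinsics and any distortion apply to the point x, -y, -z); pixel columns grow to the right and rows downward; lengths in m; the calibration is good to about 2 mm. The wrist camera is an equidistant fisheye: a pixel r from the principal point sees the ray r / f radians off the axis. A picture is of the moment at which its call begins. There is no depth.
- arm.finish_job(): hands the job in; it is judged then, once.
The state is a dict: "time": time; "joints": joint angles; "qd": joint speeds; "joint_torque": joint torques, N m; "eef_pos": TCP position; "orientation": TCP orientation; "force": force on the tool from outside, world axes, zero at the start; "torque": the same for the moment, N m; "opening": finger opening in m; "grasp_force": force on a finger pad.
Only numpy, scipy, OpenCV 4.12 (cv2) and the standard library are available. Lean on these libraries where they do the work, as an engineer would, in place of code of your own. Each camera call takes 0.05 s, during which the arm holds its last target. There are 200 camera calls.

## Working session

There is one attempt and no reset: what is moved stays moved. The work goes in short steps, Python scripts to look and compute and a tool call to move; the robot and the scene stay as the last step left them, time stands still between calls to the robot, and variables do not carry over. Pictures are saved under pics/ and viewed, at most 11 in all, crops included, and the job is handed in when it is done.

Besides the shell and the picture viewer there is one more tool, called after ">>>" as name(argument=value, ...) on one line, values as JSON. arm_command: Moves the arm, as the interface text tells. Its arguments: {"type":"object","properties":{"motion":{"type":"array"}},"required":["motion"]}

```bash
mkdir -p pics; cat > h.py <<'E'
import numpy as np,cv2
from scipy.spatial.transform import Rotation as R
from workcell import arm
def cap(n,f):
    c=arm.capture(n); cv2.imwrite('pics/'+f,cv2.cvtColor(c['frame'],cv2.COLOR_RGB2BGR)); return c
def ray(c,u,v):
    a,b=(u-c['cx'])/c['fx'],(v-c['cy'])/c['fy']
    return np.array(c['position']),R.from_quat(c['orientation']).apply([a,-b,-1])
def onz(c,u,v,z):
    p,d=ray(c,u,v); return p+d*(z-p[2])/d[2]
def proj(c,P):
    q=R.from_quat(c['orientation']).inv().apply(np.array(P)-c['position'])
    return c['cx']-c['fx']*q[...,0]/q[...,2], c['cy']+c['fy']*q[...,1]/q[...,2]
E
python3 - <<'E'
from h import *
for n in('scene','side'):
    c=cap(n,n+'0.png'); print(n,{k:np.round(v,4) for k,v in c.items() if k!='frame'})
s=arm.sense();print(s['eef_pos'],s['orientation'],s['opening'],s['time'],arm.tips_ahead)
E
```

```text
scene {'fx': np.float64(558.5291), 'fy': np.float64(558.5291), 'cx': np.float64(314.8897), 'cy': np.float64(240.1814), 'position': array([1.1367, 0.6645, 0.8177]), 'orientation': array([0.1418, 0.3817, 0.8528, 0.327 ])}
side {'fx': np.float64(439.6096), 'fy': np.float64(439.6096), 'cx': np.float64(320.8851), 'cy': np.float64(245.0686), 'position': array([ 0.3772, -0.7868,  0.594 ]), 'orientation': array([ 0.496 , -0.0681, -0.1044,  0.8593])}
[0.19273503 0.59403584 0.24962448] [ 1.56255372e-01  9.87716445e-01 -6.83808478e-04 -1.22531447e-04] 0.08541020960420508 0.1 0.019
```

View pics/scene0.png

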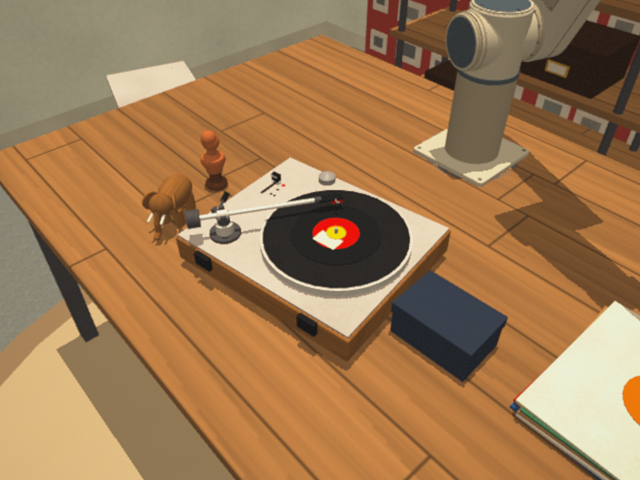

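View pics/side0.png

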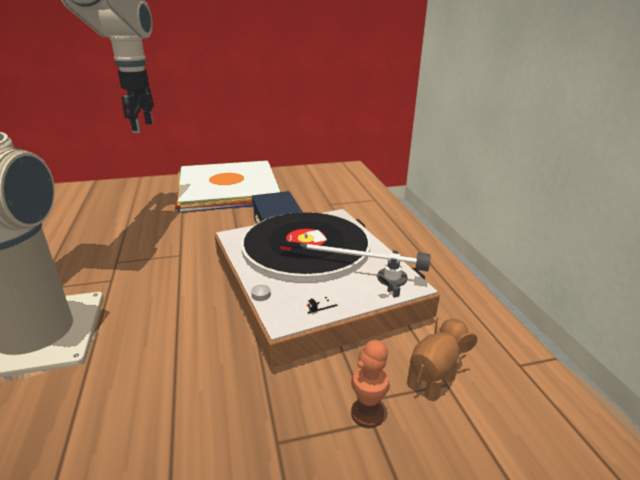

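Both views show the deck. In the scene view its plate corners are near (293,158), (449,230), (347,335) and (178,235), with the speed lever at (277,177). In the side view the lever is at (313,306), the cue lever near (394,287), the bust at (370,385) and the elephant at (440,355).

```bash
cat > m.py <<'E'
from h import *
from scipy.optimize import least_squares
C={n:arm.capture(n) for n in('scene','side')}
G={'scene':[(293,158),(449,230),(347,335),(178,235)],'side':[(272,345),(217,228),(347,212),(437,291)]}
pts=[]
D=np.array([[-.18,-.215],[-.18,.215],[.18,.215],[.18,-.215]])
for n,c in C.items():
    f=c['frame']; h=cv2.cvtColor(f,cv2.COLOR_RGB2HSV)
    m=((h[...,1]<60)&(h[...,2]>130)).astype(np.uint8)
    roi=np.zeros_like(m); cv2.fillPoly(roi,[np.array(G[n])],1); roi=cv2.dilate(roi,np.ones((13,13)))
    m=cv2.morphologyEx(m*roi,cv2.MORPH_OPEN,np.ones((3,3)))
    k,l,s,_=cv2.connectedComponentsWithStats(m); m=(l==1+s[1:,4].argmax()).astype(np.uint8)
    hull=cv2.convexHull(max(cv2.findContours(m,0,1)[0],key=cv2.contourArea)).reshape(-1,2).astype(float)
    # edges: fit line to hull-filled boundary points near each guessed side
    H=np.zeros_like(m); cv2.fillConvexPoly(H,hull.astype(int),1)
    b=max(cv2.findContours(H,0,cv2.CHAIN_APPROX_NONE)[0],key=len).reshape(-1,2).astype(float)
    L=[]
    for i in range(4):
        p,q=map(np.array,(G[n][i],G[n][(i+1)%4])); d=(q-p)/np.linalg.norm(q-p)
        t=(b-p)@d/np.linalg.norm(q-p); e=abs((b-p)@[-d[1],d[0]])
        w=b[(t>.12)&(t<.88)&(e<8)]; vx,vy,x,y=cv2.fitLine(w.astype(np.float32),cv2.DIST_HUBER,0,.01,.01).ravel(); L.append(np.cross([x,y,1],[x+vx,y+vy,1]))
    for i in range(4):
        z=np.cross(L[i-1],L[i]); z=z[:2]/z[2]; P=onz(c,*z,.08); pts.append((i,P[:2])); print(n,i,z.round(1),P.round(4))
def tf(x,p): c,s=np.cos(x[2]),np.sin(x[2]); return np.array([x[0]+c*p[0]-s*p[1],x[1]+s*p[0]+c*p[1]])
x=least_squares(lambda x:np.concatenate([tf(x,D[i])-P for i,P in pts]),[.6,0,0],loss='soft_l1',f_scale=.004).x
print('deck',x.round(4),'deg',np.degrees(x[2]),[((tf(x,D[i])-P)*1e3).round(1).tolist() for i,P in pts])
ref={'speed_top':(-.08,-.17,.106),'paddle':(.063,-.182,.119),'spindle':(0,.055,.117),'cuepivot':(.088,-.182,.096)}
for k,p in ref.items():
    P=np.r_[tf(x,p),p[2]]; print(k,P.round(4),*[np.round(proj(c,P),1) for c in C.values()])
    for c in C.values():
        u,v=map(int,proj(c,P)); 
for n,u,v,z in(('scene',327,178,.1),('side',261,292,.1),('side',370,412,0),('side',440,385,0),('scene',216,185,0)): print(n,u,v,onz(C[n],u,v,z).round(3))
V=[]
for n,c in C.items():
    a=[np.array(proj(c,np.r_[tf(x,p),p[2]])) for p in(ref['speed_top'],ref['paddle'])]
    o=c['frame'][:,:,::-1].copy(); 
    q=np.mean(a,0).astype(int); 
    im=cv2.resize(o[q[1]-50:q[1]+50,q[0]-65:q[0]+65],None,fx=6,fy=6,interpolation=cv2.INTER_CUBIC)
    for z in a: cv2.drawMarker(im,tuple(int(t) for t in (z-q+[65,50]+.5)*6),(0,255,0),0,14,1)
    V.append(cv2.resize(im,(390,300) if 0 else (520,400)))
cv2.imwrite('pics/z.png',cv2.resize(np.hstack(V),(800,308)))
E
python3 m.py
```

```text
scene 0 [294.  155.3] [ 0.4297 -0.2105  0.08  ]
scene 1 [448.6 228.4] [0.3706 0.2032 0.08  ]
scene 2 [347.1 336.2] [0.7132 0.2618 0.08  ]
scene 3 [174.9 232.1] [ 0.7867 -0.1594  0.08  ]
side 0 [271.3 340.3] [ 0.4422 -0.2183  0.08  ]
side 1 [215.6 232.1] [0.3683 0.1969 0.08  ]
side 2 [344.2 208.6] [0.7166 0.2578 0.08  ]
side 3 [450.6 288.6] [ 0.8158 -0.1517  0.08  ]
deck [0.5789 0.022  0.1717] deg 9.835755307344783 [[8.6, -10.1], [-5.8, -0.1], [6.3, 2.8], [6.3, 0.3], [-4.0, -2.3], [-3.6, 6.2], [2.9, 6.7], [-22.9, -7.4]]
speed_top [ 0.5291 -0.1592  0.106 ] [274.2 171.8] [313.  300.3]
paddle [ 0.672  -0.1466  0.119 ] [223.3 196.2] [384.4 280.5]
spindle [0.5695 0.0762 0.117 ] [333.9 227.3] [306.3 233. ]
cuepivot [ 0.6967 -0.1423  0.096 ] [215.9 211. ] [394.4 287.3]
scene 327 178 [ 0.453 -0.069  0.1  ]
side 261 292 [ 0.441 -0.104  0.1  ]
side 370 412 [ 0.583 -0.337  0.   ]
side 440 385 [ 0.722 -0.312  0.   ]
scene 216 185 [ 0.58  -0.334  0.   ]
```

View pics/z.png

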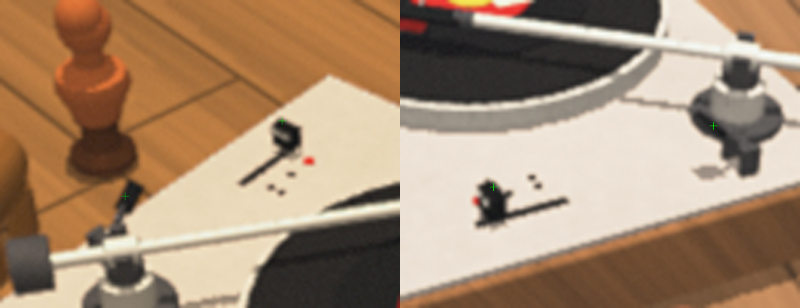

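Crop: the predicted speed-cap marks sit 2–3 px off. In the side view the paddle mark is about 10 px off, so the white-mask edges were dragged by the tonearm. I'll zoom in and use clean features instead.

```bash
python3 - <<'E'
import cv2
for n,(x,y,w,h,s) in {'scene':(165,145,160,120,5),'side':(290,240,160,120,5)}.items():
    im=cv2.imread(f'pics/{n}0.png')[y:y+h,x:x+w]; im=cv2.resize(im,None,fx=s,fy=s,interpolation=cv2.INTER_CUBIC)
    for i in range(0,w,20):
        cv2.putText(im,str(x+i),(i*s,10),0,.35,(255,0,255),1); cv2.line(im,(i*s,12),(i*s,18),(255,0,255),1)
    for j in range(0,h,20): cv2.putText(im,str(y+j),(0,j*s+4),0,.35,(255,0,255),1)
    cv2.imwrite(f'pics/{n}z.png',im)
E
```

```text
(no output)
```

View pics/scenez.png

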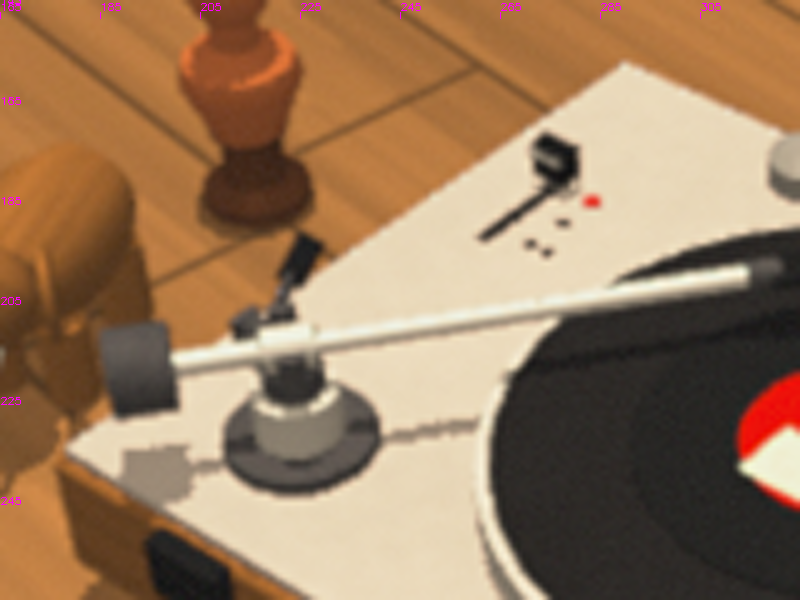

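View pics/sidez.png

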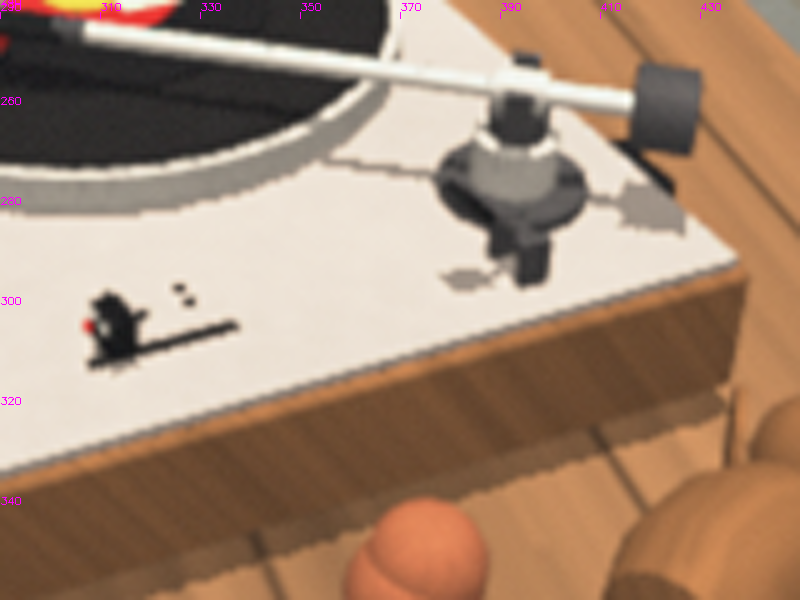

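Scene zoom: front-right corner (290,157.5), back-right corner (178.5,234), slot end (261.5,192.5), paddle about (225,197), spread to its tip at (228,192). Side zoom: back-right corner (437.5,292), slot from (308,313) to (337,305), cap top near (311,299), lever around (392–400, 283–297).

```bash
cat > m2.py <<'E'
from h import *
from scipy.optimize import least_squares
C={n:arm.capture(n) for n in('scene','side')}
# (view,u,v,deck-frame point)
O=[('scene',290,157.5,(-.18,-.215,.08)),('scene',178.5,234,(.18,-.215,.08)),('scene',347.1,336.2,(.18,.215,.08)),('scene',448.6,228.9,(-.18,.215,.08)),
('side',437.5,292,(.18,-.215,.08)),('side',217,229,(-.18,.215,.08)),('side',347,212,(.18,.215,.08)),('side',271.3,343,(-.18,-.215,.08)),
('scene',276,173.5,(-.08,-.17,.106)),('side',311.5,299.5,(-.08,-.17,.106))]
for n,c in C.items():   # yellow centre of the label
    h=cv2.cvtColor(c['frame'],cv2.COLOR_RGB2HSV); m=cv2.inRange(h,(22,150,150),(35,255,255)); 
    m[:200]=0;m[260:]=0; k,l,s,ce=cv2.connectedComponentsWithStats(m); i=1+s[1:,4].argmax(); print(n,'yellow',s[i],ce[i].round(1))
    u=s[i,0]+s[i,2]/2-.5; v=s[i,1]+s[i,3]/2-.5; O.append((n,u,v,(0,.055,.105)))
def tf(x,p): c,s=np.cos(x[2]),np.sin(x[2]); return np.array([x[0]+c*p[0]-s*p[1],x[1]+s*p[0]+c*p[1],p[2]])
f=lambda x:np.concatenate([np.array(proj(C[n],tf(x,p)))-[u,v] for n,u,v,p in O])
x=least_squares(f,[.58,.02,.17],loss='soft_l1',f_scale=1.5).x
print('deck',x.round(4),np.degrees(x[2]).round(2)); 
for o,r in zip(O,f(x).reshape(-1,2)): print(o[0],o[3],r.round(1),(onz(C[o[0]],o[1],o[2],o[3][2])-tf(x,o[3])).round(4)[:2])
np.save('deck.npy',x)
for p in [(-.08,-.17,.106),(-.04,-.17,.106),(.063,-.182,.119),(.054,-.182,.099),(.088,-.182,.096),(.115,-.135,.13)]: print(p,tf(x,p).round(4),*[np.round(proj(c,tf(x,p)),1) for c in C.values()])
E
python3 m2.py
```

```text
scene yellow [326 227  20  12 167] [335.7 232.7]
side yellow [298 235  15   7  72] [305.  238.1]
deck [0.5779 0.0246 0.168 ] 9.62
scene (-0.18, -0.215, 0.08) [-0.1 -2.3] [0.0062 0.0077]
scene (0.18, -0.215, 0.08) [-5.1 -0.3] [-0.007   0.0077]
scene (0.18, 0.215, 0.08) [-0.7  3.7] [-0.0062 -0.0048]
scene (-0.18, 0.215, 0.08) [ 3.2 -1.1] [ 0.0074 -0.0023]
side (0.18, -0.215, 0.08) [ 3.3 -0.1] [-0.0067  0.0011]
side (-0.18, 0.215, 0.08) [-3.2  1.5] [0.008  0.0064]
side (0.18, 0.215, 0.08) [-2.8 -4.9] [-0.0017 -0.0315]
side (-0.18, -0.215, 0.08) [-3.5 -2.5] [ 0.0049 -0.0075]
scene (-0.08, -0.17, 0.106) [-0.4 -1.5] [0.0028 0.0051]
side (-0.08, -0.17, 0.106) [0.3 0. ] [-0.0004  0.0001]
scene (0, 0.055, 0.105) [-0.5 -0. ] [-0.0007  0.0006]
side (0, 0.055, 0.105) [ 0.7 -0.9] [-0.0026 -0.0039]
(-0.08, -0.17, 0.106) [ 0.5274 -0.1563  0.106 ] [275.6 172. ] [311.8 299.5]
(-0.04, -0.17, 0.106) [ 0.5669 -0.1496  0.106 ] [263.3 180.4] [331.5 294.4]
(0.063, -0.182, 0.119) [ 0.6704 -0.1443  0.119 ] [224.6 196.4] [383.2 279.9]
(0.054, -0.182, 0.099) [ 0.6616 -0.1458  0.099 ] [228.8 202. ] [378.3 289.5]
(0.088, -0.182, 0.096) [ 0.6951 -0.1401  0.096 ] [217.2 211.2] [393.2 286.8]
(0.115, -0.135, 0.13) [ 0.7139 -0.0892  0.13  ] [221.8 213.8] [393.8 257.6]
```

The white plate turns out to be inset about 6 mm. With that, everything agrees: deck at (0.578, 0.025), yaw 9.6°, and the dark piece at (383,280) in the side view is the paddle. Now a planning helper for the moves.

```bash
cat > g.py <<'E'
import sys
from h import *
x=np.load('deck.npy')
def plan(dx,dy,z):   # deck-frame mm target, world z mm; tool y along deck y
    s=arm.sense(); Rc=R.from_quat(s['orientation']); p=np.array(s['eef_pos'])
    c,n=np.cos(x[2]),np.sin(x[2]); t=np.array([x[0]+(c*dx-n*dy)/1e3,x[1]+(n*dx+c*dy)/1e3,z/1e3])
    Rt=R.from_matrix(np.array([[-c,-n,0],[-n,c,0],[0,0,-1]]).T)
    d=p[:2]-x[:2]; print('now deck mm',((np.array([[c,n],[-n,c]])@d)*1e3).round(1),'z',(p[2]*1e3).round(1),'t',round(s['time'],2),'F',np.round(s['force'],1),'open',round(s['opening'],4))
    print('shift',(Rc.inv().apply(t-p)/.25).round(3),'turn',((Rc.inv()*Rt).as_rotvec()/(np.pi/4)).round(3))
if __name__=='__main__': plan(*map(float,sys.argv[1:4]))
E
python3 g.py -115 -170 200
```

```text
now deck mm [-284.4  626. ] z 250.1 t 0.3 F [0.1 0.1 0.2] open 0.0856
shift [-2.076 -2.508  0.201] turn [-0.001 -0.    -0.613]
```

>>> arm_command(motion=[[-1,-0.8,-0.97,0,0,0,-0.613],[-1,-0.8,-0.97,0,0,0,-0.613],[-1,-0.8,-0.97,0,0,0,-0.613],[-1,-0.8,-0.97,0,0,0,-0.613],[-1,-0.8,-0.97,0,0,0,-0.613],[-1,-0.8,-0.97,0,0,0,-0.613],[-1,-0.8,-0.97,0,0,0,-0.613],[-1,-0.8,-0.97,0,0,0,-0.613],[-1,-0.8,-0.97,0,0,0,-0.613],[-1,-0.8,-0.97,0,0,0,-0.613]])

```text
time: 1.13
eef_pos: [0.3088, 0.3014, 0.2506]
orientation: [-0.082, 0.997, 0.0, 0.0]
force: [-0.2, 0.8, 0.4]
opening: -0.0002
grasp_force: 0.0
```

```bash
python3 g.py -115 -170 200
```

```text
now deck mm [-219.1  317.8] z 250.6 t 1.13 F [-0.2  0.8  0.4] open -0.0002
shift [-0.423 -1.95   0.202] turn [ 0.001  0.001 -0.004]
```

>>> arm_command(motion=[[-1,-0.21,-0.98,0,0,0,0],[-1,-0.21,-0.98,0,0,0,0],[-1,-0.21,-0.98,0,0,0,0],[-1,-0.21,-0.98,0,0,0,0],[-1,-0.21,-0.98,0,0,0,0],[-1,-0.21,-0.98,0,0,0,0],[-1,-0.21,-0.98,0,0,0,0],[-1,-0.21,-0.98,0,0,0,0]])

```text
time: 1.8
eef_pos: [0.4021, 0.0683, 0.2505]
orientation: [-0.082, 0.997, 0.0, 0.0]
force: [0.6, -1.1, -0.5]
opening: 0.0003
grasp_force: 0.0
```

>>> arm_command(motion=[[-1,-0.21,-0.97,0,0,0,0],[-1,-0.21,-0.97,0,0,0,0],[-1,-0.21,-0.97,0,0,0,0],[-1,-0.21,-0.97,0,0,0,0],[-1,-0.21,-0.97,0,0,0,0],[-1,-0.21,-0.97,0,0,0,0],[-1,-0.21,-0.97,0,0,0,0],[-1,-0.21,-0.97,0,0,0,0],[-1,-0.21,-0.97,0,0,0,0]])

```text
time: 2.55
eef_pos: [0.4932, -0.159, 0.2498]
orientation: [-0.085, 0.996, 0.001, -0.001]
force: [0.6, 0.5, -0.8]
opening: 0.0003
grasp_force: 0.0
```

```bash
python3 g.py -115 -170 150; python3 - <<'E'
from h import *
c=cap('wrist','w1.png'); print(c['position'],c['orientation'],c['fx'],c['cx'],c['cy'])
E
```

```text
now deck mm [-114.2 -166.9] z 249.8 t 2.55 F [ 0.6  0.5 -0.8] open 0.0003
shift [ 0.003 -0.013  0.399] turn [ 0.002 -0.001  0.002]
[ 0.41473551 -0.17260355  0.37292946] [-0.10161737 -0.12079572  0.75456374  0.63695829] 371.64829954431775 322.28005248200867 242.2861279176611
```

View pics/w1.png

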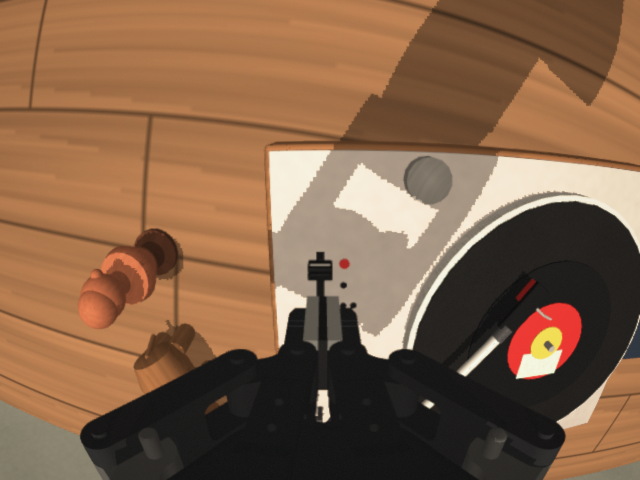

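Wrist view: lever cap centred at about (320,270), red dot at (344,264), puck at (428,180). The fingertips are at about (320,310), in line with the lever. I'll measure the cap.

```bash
cat >> h.py <<'E'
def fish(c,u,v,z):
    a=np.array([u-c['cx'],v-c['cy']])/c['fx']; r=np.hypot(*a); k=np.sin(r)/r
    d=R.from_quat(c['orientation']).apply([a[0]*k,-a[1]*k,-np.cos(r)]); p=np.array(c['position']); return p+d*(z-p[2])/d[2]
E
python3 - <<'E'
from h import *
c=arm.capture('wrist'); x=np.load('deck.npy'); cc,n=np.cos(x[2]),np.sin(x[2])
D=lambda P:((np.array([[cc,n],[-n,cc]])@(P[:2]-x[:2]))*1e3).round(1)
h=cv2.cvtColor(c['frame'],cv2.COLOR_RGB2HSV)
m=(h[...,2]<60).astype(np.uint8); m[:,:300]=0;m[:,340:]=0;m[:258]=0;m[284:]=0
ys,xs=np.nonzero(m); w=m.sum(1)
print([(i,int(w[i]),int(np.nonzero(m[i])[0].min()),int(np.nonzero(m[i])[0].max())) for i in range(258,284) if w[i]])
print('cap',D(fish(c,320,269,.104)))
print('front-right plate corner',D(fish(c,269,149,.08)),'yellow',D(fish(c,546,343,.105)),'puck',D(fish(c,428,179,.1)))
E
```

```text
[(258, 6, 317, 322), (259, 7, 317, 323), (260, 9, 316, 324), (261, 22, 309, 330), (262, 22, 309, 330), (263, 5, 308, 330), (264, 2, 308, 330), (265, 2, 308, 330), (266, 4, 308, 330), (267, 24, 308, 331), (268, 24, 308, 331), (269, 24, 308, 331), (270, 24, 308, 331), (271, 24, 308, 331), (272, 24, 308, 331), (273, 23, 308, 330), (274, 23, 308, 330), (275, 24, 308, 331), (276, 24, 308, 331), (277, 24, 308, 331), (278, 24, 308, 331), (279, 22, 309, 330), (280, 8, 316, 323), (281, 6, 317, 322), (282, 6, 317, 322), (283, 6, 317, 322)]
cap [ -83.8 -168.5]
front-right plate corner [-175.1 -208.8] yellow [-0.7 56.5] puck [-155.1  -86.6]
```

>>> arm_command(motion=[[-1,0.016,-0.008,0.15,0,0,0],[-1,0.016,-0.008,0.3,0,0,0],[-1,0.016,-0.008,0.42,0,0,0],[-1,0.016,-0.008,0.48,0,0,0],[-1,0.016,-0.008,0.52,0,0,0],[-1,0.016,-0.008,0.54,0,0,0],[-1,0.016,-0.008,0.55,0,0,0],[-1,0.016,-0.008,0.55,0,0,0]])

```text
time: 3.32
eef_pos: [0.49, -0.1633, 0.1133]
orientation: [-0.084, 0.996, -0.0, 0.0]
force: [-0.3, 0.2, 0.3]
opening: 0.0
grasp_force: 0.0
```

```bash
python3 g.py -62 -169 112; python3 - <<'E'
from h import *
c=cap('side','s2.png'); im=cv2.imread('pics/s2.png')[240:340,250:410]; cv2.imwrite('pics/s2z.png',cv2.resize(im,(800,500),interpolation=cv2.INTER_CUBIC))
E
```

```text
now deck mm [-118.1 -170.6] z 113.3 t 3.32 F [-0.3  0.2  0.3] open 0.0
shift [-0.224  0.006  0.005] turn [-0.     0.001  0.001]
```

View pics/s2z.png

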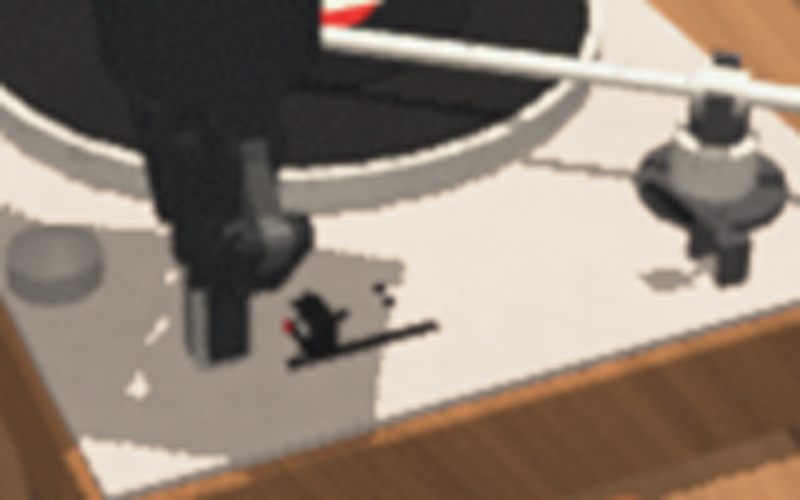

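The closed fingertips stand just in front of the cap, slightly above the plate, with a gap of about 1.5 cm. Pushing now.

>>> arm_command(motion=[[-1,-0.04,0.004,0,0,0,0],[-1,-0.07,0.004,0,0,0,0],[-1,-0.1,0.004,0,0,0,0],[-1,-0.13,0.004,0,0,0,0],[-1,-0.16,0.004,0,0,0,0],[-1,-0.19,0.004,0,0,0,0],[-1,-0.21,0.004,0,0,0,0],[-1,-0.225,0.004,0,0,0,0],[-1,-0.23,0.004,0,0,0,0],[-1,-0.23,0.004,0,0,0,0]])

```text
time: 4.2
eef_pos: [0.5466, -0.1531, 0.1128]
orientation: [-0.084, 0.996, -0.0, 0.0]
force: [-0.3, -0.3, 0.4]
opening: 0.0001
grasp_force: 0.0
```

```bash
python3 g.py -62 -169 112; python3 - <<'E'
from h import *
c=cap('side','s3.png'); im=cv2.imread('pics/s3.png')[240:340,250:410]; cv2.imwrite('pics/s3z.png',cv2.resize(im,(800,500),interpolation=cv2.INTER_CUBIC))
E
```

```text
now deck mm [ -60.6 -170. ] z 112.8 t 4.2 F [-0.3 -0.3  0.4] open 0.0001
shift [0.006 0.004 0.003] turn [-0.     0.001 -0.   ]
```

View pics/s3z.png

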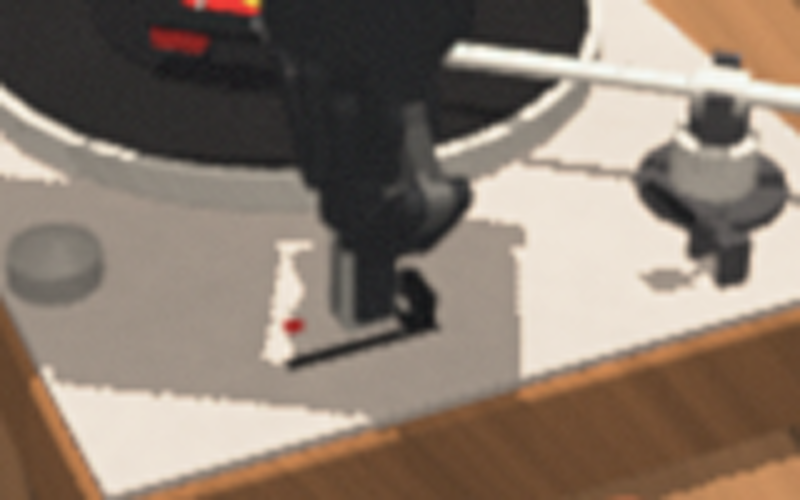

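The cap is at the far end of the slot and carries no load, so it has snapped to 45. A gentle nudge will confirm the stop.

>>> arm_command(motion=[[-1,-0.006,0.004,0,0,0,0],[-1,-0.01,0.004,0,0,0,0],[-1,-0.014,0.004,0,0,0,0],[-1,-0.016,0.004,0,0,0,0],[-1,-0.016,0.004,0,0,0,0]])

```text
time: 4.67
eef_pos: [0.55, -0.1515, 0.1129]
orientation: [-0.084, 0.996, -0.0, 0.0]
force: [0.9, -0.1, -0.0]
opening: -0.0004
grasp_force: 0.0
```

>>> arm_command(motion=[[-1,0.06,0,0,0,0,0],[-1,0.07,0,-0.05,0,0,0],[-1,0.07,0,-0.2,0,0,0],[-1,0.07,0,-0.35,0,0,0],[-1,-0.08,-0.03,-0.35,0,0,0],[-1,-0.22,-0.05,-0.35,0,0,0],[-1,-0.36,-0.05,-0.35,0,0,0],[-1,-0.43,-0.05,-0.35,0,0,0],[-1,-0.43,-0.05,-0.35,0,0,0],[-1,-0.43,-0.05,-0.35,0,0,0]])

```text
time: 5.5
eef_pos: [0.6583, -0.1456, 0.2008]
orientation: [-0.084, 0.996, -0.0, 0.0]
force: [-0.5, 0.0, 0.0]
opening: 0.0002
grasp_force: 0.0
```

```bash
python3 g.py 49 -182 150; python3 - <<'E'
from h import *
c=cap('side','s4.png'); cap('wrist','w4.png'); im=cv2.imread('pics/s4.png')[200:320,290:450]; cv2.imwrite('pics/s4z.png',np.hstack([cv2.resize(im,(400,300),interpolation=cv2.INTER_CUBIC),cv2.resize(cv2.imread('pics/w4.png'),(400,300))]))
E
```

```text
now deck mm [  50.8 -181.3] z 200.8 t 5.5 F [-0.5  0.   0. ] open 0.0002
shift [ 0.007 -0.003  0.203] turn [-0.  0.  0.]
```

View pics/s4z.png

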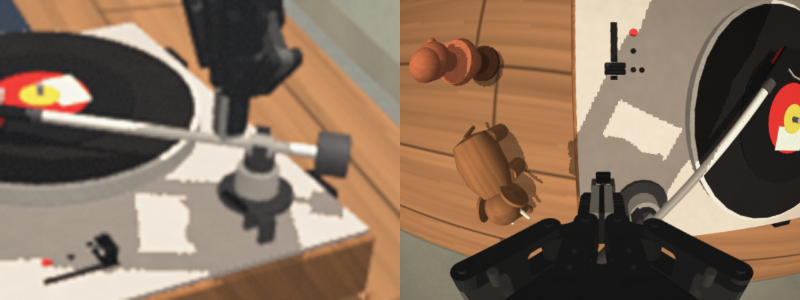

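Speed lever stands at 45 beside the two dots. In the wrist half of the picture the paddle tip shows at (602,178), right at the fingertips. I'll press straight down slowly.

>>> arm_command(motion=[[-1,0.007,-0.003,0.08,0,0,0],[-1,0.007,-0.003,0.13,0,0,0],[-1,0.007,-0.003,0.16,0,0,0],[-1,0.007,-0.003,0.18,0,0,0],[-1,0.007,-0.003,0.2,0,0,0],[-1,0.007,-0.003,0.22,0,0,0],[-1,0.007,-0.003,0.24,0,0,0],[-1,0.007,-0.003,0.26,0,0,0],[-1,0.007,-0.003,0.27,0,0,0],[-1,0.007,-0.003,0.28,0,0,0]])

```text
time: 6.43
eef_pos: [0.6469, -0.1483, 0.1284]
orientation: [-0.084, 0.996, 0.001, -0.011]
force: [-31.5, -9.8, 12.4]
opening: -0.0
grasp_force: 15.8
```

The sideways load shows the fingers are jammed against the paddle's end face. Lift, then approach farther back, over the paddle's middle.

>>> arm_command(motion=[[-1,0.01,0,-0.1,0,0,0],[-1,0.01,0,-0.22,0,0,0],[-1,0.01,0,-0.28,0,0,0],[-1,0.01,0,-0.28,0,0,0]])

```text
time: 6.77
eef_pos: [0.6564, -0.148, 0.205]
orientation: [-0.084, 0.996, -0.001, 0.004]
force: [0.2, -0.5, 0.4]
opening: -0.0002
grasp_force: 0.0
```

```bash
python3 g.py 63 -182 200; python3 - <<'E'
from h import *
c=cap('side','s5.png'); s=cap('scene','c5.png'); w=cap('wrist','w5.png')
a=cv2.imread('pics/s5.png'); b=cv2.imread('pics/s4.png'); r=lambda i:cv2.resize(i,(400,300),interpolation=cv2.INTER_CUBIC)
for n in('scene','side'): # shift of the deck's near corner patch vs the first picture
    g0=cv2.imread(f'pics/{n}0.png',0); g1=cv2.imread('pics/c5.png' if n=='scene' else 'pics/s5.png',0)
    for (x,y) in ([(420,225),(347,320)] if n=='scene' else [(272,338),(225,232)]):
        t=g0[y-18:y+18,x-18:x+18]; o=cv2.matchTemplate(g1[y-30:y+30,x-30:x+30],t,5); print(n,np.subtract(cv2.minMaxLoc(o)[3],12),o.max().round(2))
cv2.imwrite('pics/z5.png',np.vstack([np.hstack([r(cv2.imread('pics/c5.png')[170:260,165:285]),r(a[240:330,330:450])]),np.hstack([r(cv2.imread('pics/w5.png')[180:420,160:480]),r(a)])]))
E
```

```text
now deck mm [  48.5 -183.4] z 205.0 t 6.77 F [ 0.2 -0.5  0.4] open -0.0002
shift [-0.058  0.006  0.02 ] turn [-0.004  0.009 -0.001]
scene [0 1] 0.93
scene [0 0] 1.0
side [0 0] 1.0
side [ 0 -1] 0.93
```

View pics/z5.png

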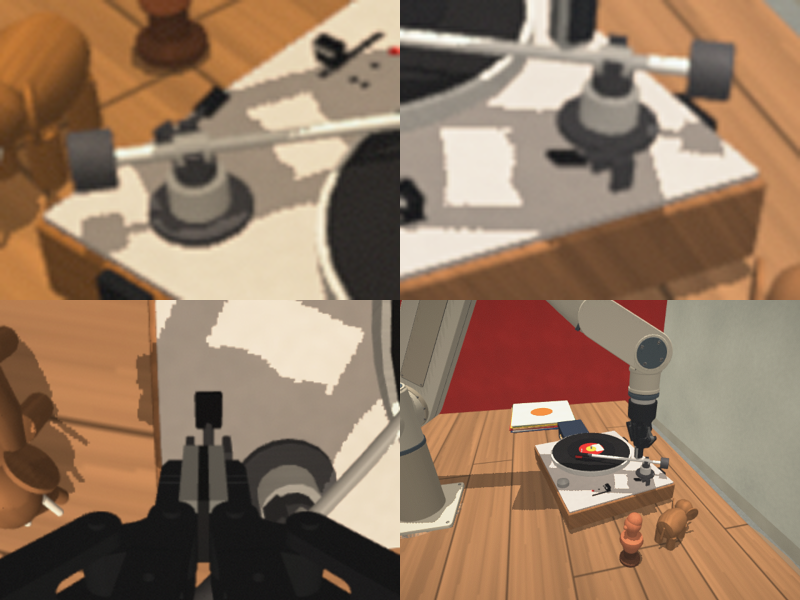

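The cue lever is now most of the way down: the paddle is at about (380,287) in the side view, against a predicted 289.5 pressed. The deck hasn't moved. I'll locate the paddle from the wrist view before finishing the press.

```bash
python3 - <<'E'
from h import *
c=arm.capture('wrist'); x=np.load('deck.npy'); cc,n=np.cos(x[2]),np.sin(x[2])
D=lambda P:((np.array([[cc,n],[-n,cc]])@(P[:2]-x[:2]))*1e3).round(1)
g=cv2.cvtColor(c['frame'],cv2.COLOR_RGB2GRAY)
m=g[240:300,300:350]<45
print([(240+i,int(300+np.nonzero(r)[0].min()),int(300+np.nonzero(r)[0].max())) for i,r in enumerate(m) if r.any()][::3])
for z in(.1,.106): print(z,'paddle end',D(fish(c,326.5,253,z)),'root',D(fish(c,326.5,280,z)))
C={k:arm.capture(k) for k in('scene','side')}
P=[ray(C['scene'],228.3,200.6),ray(C['side'],380.1,287.1)]
A=np.zeros((3,3));b=np.zeros(3)
for p,d in P: d=d/np.linalg.norm(d);M=np.eye(3)-np.outer(d,d);A+=M;b+=M@p
q=np.linalg.solve(A,b);print('paddle two views',D(q),q[2])
for th in(.45,.55,.65):
    t=np.radians(43)-th; p=np.array([88-34*np.cos(t),-182,96+34*np.sin(t)])/1e3
    W=np.array([x[0]+cc*p[0]-n*p[1],x[1]+n*p[0]+cc*p[1],p[2]]); print(th,[np.round(proj(k,W),1).tolist() for k in C.values()])
E
```

```text
[(256, 316, 335), (259, 316, 336), (262, 316, 336), (265, 316, 336), (268, 316, 336), (271, 316, 336), (274, 316, 335), (277, 316, 335), (280, 317, 335), (283, 317, 335), (292, 310, 342), (295, 324, 342), (298, 319, 343)]
0.1 paddle end [  46.6 -179.6] root [  65.4 -179.5]
0.106 paddle end [  44.4 -179.6] root [  62.8 -179.6]
paddle two views [  56.6 -181.7] 0.10401205308964627
0.45 [[227.9, 199.6], [379.2, 286.3]]
0.55 [[228.4, 200.7], [378.7, 287.8]]
0.65 [[228.7, 201.8], [378.3, 289.3]]
```

Paddle spans x ≈ 45–66 mm at y ≈ -180, about 0.5 rad down. The fingertips are narrower than I assumed and slid off in front of its end. I'll press at x ≈ 56, over the paddle's middle.

>>> arm_command(motion=[[-1,-0.03,0.008,0.08,0,0,0],[-1,-0.03,0.008,0.18,0,0,0],[-1,-0.03,0.008,0.25,0,0,0],[-1,-0.03,0.008,0.28,0,0,0],[-1,-0.03,0.008,0.3,0,0,0],[-1,-0.03,0.008,0.31,0,0,0],[-1,-0.03,0.008,0.32,0,0,0],[-1,-0.03,0.008,0.325,0,0,0],[-1,-0.03,0.008,0.33,0,0,0],[-1,-0.03,0.008,0.33,0,0,0]])

```text
time: 7.9
eef_pos: [0.661, -0.1442, 0.1209]
orientation: [-0.084, 0.996, -0.0, 0.0]
force: [-9.0, 1.9, 16.0]
opening: -0.0
grasp_force: 7.4
```

>>> arm_command(motion=[[-1,0,0,0.003,0,0,0],[-1,0,0,0.005,0,0,0],[-1,0,0,0.005,0,0,0],[-1,0,0,0.005,0,0,0]])

```text
time: 8.23
eef_pos: [0.661, -0.1443, 0.1206]
orientation: [-0.084, 0.996, -0.0, 0.0]
force: [-10.4, 2.0, 21.7]
opening: -0.0005
grasp_force: 10.5
```

>>> arm_command(motion=[[-1,0,0,-0.02,0,0,0],[-1,0,0,-0.12,0,0,0],[-1,0,0,-0.28,0,0,0],[-1,0.16,0,-0.4,0,0,0],[-1,0.32,0,-0.45,0,0,0],[-1,0.45,0,-0.45,0,0,0],[-1,0.45,0,-0.45,0,0,0]])

```text
time: 8.82
eef_pos: [0.544, -0.1631, 0.2306]
orientation: [-0.083, 0.997, 0.0, -0.001]
force: [-0.2, -0.4, -1.1]
opening: 0.0002
grasp_force: 0.0
```

```bash
python3 - <<'E'
from h import *
C={}
for n in('side','scene'): C[n]=cap(n,f'{n}9.png')
cap('wrist','w9.png'); r=lambda i,s:cv2.resize(i,s,interpolation=cv2.INTER_CUBIC)
for n in C:
    g0=cv2.imread(f'pics/{n}0.png',0); g1=cv2.imread(f'pics/{n}9.png',0)
    for (x,y) in ([(420,225),(347,320),(178,234)] if n=='scene' else [(272,338),(225,232),(437,292)]):
        t=g0[y-18:y+18,x-18:x+18]; o=cv2.matchTemplate(g1[y-30:y+30,x-30:x+30],t,5); print(n,np.subtract(cv2.minMaxLoc(o)[3],12),o.max().round(2))
a=cv2.imread('pics/side9.png'); b=cv2.imread('pics/scene9.png')
cv2.imwrite('pics/z9.png',np.vstack([np.hstack([r(b[170:260,165:285],(400,300)),r(a[240:330,330:450],(400,300))]),np.hstack([r(b[150:240,165:285],(400,300)),r(a[225:345,280:440],(400,300))])]))
E
```

```text
side [0 0] 1.0
side [0 0] 1.0
side [0 0] 1.0
scene [0 0] 0.96
scene [0 0] 1.0
scene [0 0] 0.98
```

View pics/z9.png

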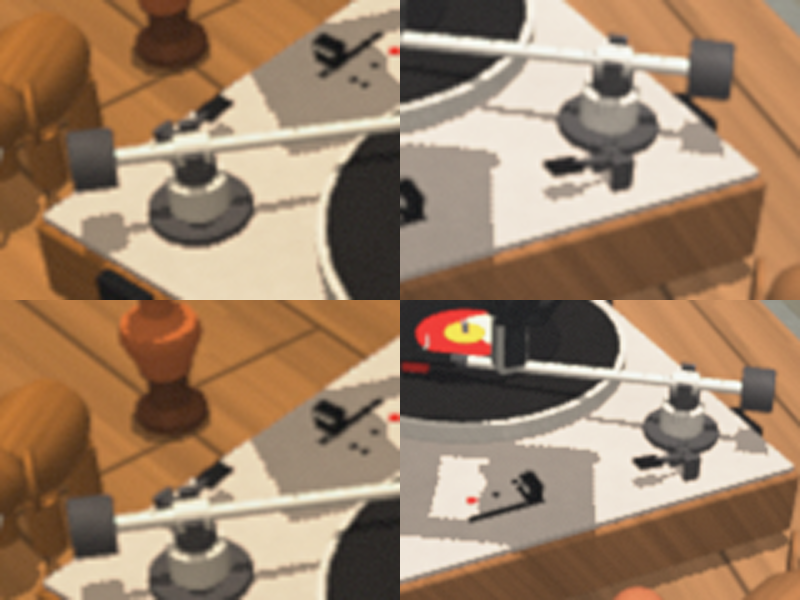

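The paddle is at (229,202) in the scene view and (379,290) in the side view. That matches the fully pressed prediction, (228.7,201.8) and (378.3,289.3). The speed lever is at the slot's far end, the deck and ornaments haven't moved, and the arm is clear.

```bash
python3 -c "
from workcell import arm
print(arm.finish_job())"
```

```text
the job is handed in; nothing more can be done
None
```

I handed the job in: the last camera check showed the speed lever at 45, the cue lever fully down, the player unmoved and the arm clear; no verdict came back. The first cue press slid off the paddle's end (about 33 N sideways), so I lifted and pressed again.

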